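Lay out the filtering station

ROBOT

A 6-joint arm with a two-finger parallel gripper is mounted at the origin on a cart in front of the work surface, level with it; the furniture and walls round the work are solid. World frame = base frame: x ahead of the robot, y to its left, z up, the work surface at z = 0. Lengths are in m, angles in rad, forces in N, time in s.
With the tool pointing down it reaches from about 0.3 to 0.875 m from the base axis. Payload 6.4 kg.
Tool frame: the origin (TCP) lies at the very end of the fingers, on their centre line; the grasp point (between the pads) lies 19 mm behind it; z points along the fingers, y is the line along which they close (so a half turn about z gives the same grasp; the last joint's range is limited). The gripper opens to 85 mm and grips with 20 to 120 N. Pads are 22 mm wide; open, the fingers measure 114 mm over their backs; the gripper's body (76 mm by 85 mm) begins 54 mm behind the grasp point. The pads swing forward as they close: fully open they stand 13 mm farther back than shut.
Start: joints at [0.949, 0.181, 1.607, -0, 1.354, -0.206], TCP at [0.232, 0.526, 0.231] pointing down, gripper open.
Joint ranges: [-2.99, 2.99], [-0.89, 2.07], [0.3, 2.58], [-1.14, 4.28], [0, 2.63], [-3.12, 3.12]. Speed limits (rad/s): [2.57, 2.57, 3.01, 3.14, 3.14, 3.14].

INTERFACE

Orientations are given as a unit quaternion [w, x, y, z].
In Python, from bench import * gives the robot as it stands. The module is installed in compiled form; this text tells all that it offers.
- The arm moves only by the tool arm_command, never from a script. Its arguments are lists of equal length, an entry for each row: "dp": the shift along the tool's x, y, z in units of 0.25 m (1.0 is 0.25 m), a list of three; "turn": the turn, a rotation vector about the tool's x, y, z in units of 30 degrees (1.0 is 30 degrees), a list of three; "jaw": the opening, from 0 (shut) to 1 (fully open). A call has 1 to 5 rows; each row is the pose to reach, as a shift and turn from the pose commanded when the call began, along the tool's axes at that moment; what a row does not reach only later rows make up. A row lasts 1/8 s, in which the tool goes at most 62.5 mm and 10.7 degrees, less where a joint would pass 70% of its speed; a pose out of reach is approached as far as the arm can. A call with a number of a shift or a turn outside -1 to 1 is refused whole. A call with a gripper value outside its range is refused whole. The fingers move at their own pace and stop on an object; the grip force is fixed at half the most. Time passes only in rows, so rows that repeat a pose let the fingers close. It gives the time, the measured TCP pose, the force, the opening and the grip force at its end, in the units of the state.
- get_obs(): the state, without advancing time (a new reading comes with each control period).
- camera(name): name is "side" or "top" or "wrist"; returns the picture (420x560x3 uint8, blue, green, red); there is no depth.
- get_calibration(name): a dict with "camera_matrix" (3x3 intrinsics, pixels), "R" (3x3) and "t" (3): a world point X has camera coordinates R X + t; the wrist camera has in their place "mount" (4x4, takes a point from camera to tool coordinates, whose origin is the TCP and whose axes are the flange's). Camera axes: x right, y down, z forward; pixel columns grow to the right and rows downward; lengths in m; the calibration is good to about 2 mm. A picture is of the moment at which its call begins: read the wrist's pose just before it. get_calibration takes no time and is no camera call.
- hand_in(): hands the job in; it is judged then, once.
The state is a dict: "time_s": time; "q": joint angles; "dq": joint speeds; "joint_efforts": joint torques, N m; "eef_pos": TCP position; "eef_rot": TCP orientation; "wrist_force": force on the tool from outside, world axes, zero at the start; "torque": the same for the moment, N m; "opening": opening from 0.0 (shut) to 1.0 (fully open); "grasp_force": force on a finger pad.
Only numpy, scipy, OpenCV 4.12 (cv2) and the standard library are available. Lean on these libraries where they do the work, as an engineer would, in place of code of your own. Each camera call takes 0.05 s, during which the arm holds its last target. There are 200 camera calls.

TASK

Set out the white board for the next filtering: stand the small brown bottle in the middle of the ring straight in front of (on the robot's side of) the filter funnel, and the little white cup of red caps in the middle of the ring straight in front of the pipette-tip box. Put the larger lidded dish in the middle of the ring between the funnel and the tip box, and set the smaller dish centred on top of it. Everything ends upright, let go and at rest.

Things in the scene. Friction and masses are not known exactly. Their poses are not given: they have to be found in the camera images.
- vial: small brown bottle with a dark cap, loose, 55 mm tall and upright; body 24 mm in diameter up to 44 mm, cap 18 mm in diameter above. Origin: centre of its underside, z up.
- cup: small round off-white cup with a few red caps fixed in its bottom, loose, mouth up, 46 mm tall, 58 mm in diameter at the rim and 48 mm at the foot. It can be gripped across the outside near its rim. Origin: centre of its underside, z up.
- large_dish: the larger clear round lidded petri dish (the lid does not come off), loose and flat: its solid body is 60 mm in diameter and 12 mm thick, a thin lid rim makes it look 64 mm and 14 mm. Its flat top carries another thing at 12 mm. Origin: centre of its underside, z up.
- small_dish: the smaller clear round lidded petri dish, loose and flat: its solid body is 35 mm in diameter and 12 mm thick, a thin lid rim makes it look 39 mm and 14 mm. Origin: centre of its underside, z up.
- funnel: filter funnel on a round black foot, grey body, clear top, blue stopcock; fixed, 36 x 46 mm, 95 mm tall. Stands at the back left or back right of the board (varies). Origin: centre of its underside, on the board's top; axes parallel to the board's, x away from the robot. The ring in front of it has its centre at x = -0.130, y = 0 in this frame.
- tip_box: green pipette-tip box, clear closed lid; fixed, 76 mm tall, 118 mm along the board's x, 70 mm along the board's y. Stands at the board's other back corner. Origin: centre of its underside, on the board's top; frame turned +90 degrees about z from the board's: its +y points to the front (robot). The ring in front of it has its centre at x = 0, y = +0.130 in this frame.
- board: white flat board, fixed, 240 mm (its x, away from the robot) by 340 mm (its y, to the left), 3 mm thick, turned up to 0.2 rad. Origin: centre of its underside. Three thin black rings, 72 mm diameter, are printed on its top: front left at x -0.075, y +0.120; front right at x -0.075, y -0.120; back middle, between funnel and tip box, at x +0.055, y 0.
Things that resemble listed ones, but are neither listed nor needed, are in the scene too. What is shaped like the small_dish but yellow is not meant. Leave any blue look-alike of the vial alone.

How it is judged:
By the outcome, as a careful person would: the job done as asked, in the order asked, and still so for the second after the job is handed in, with the robot touching nothing.
It also fails if it takes over 102 s, if anything falls off the work surface, if the arm or the gripper's body presses on something with over 40 N, if the wrist force passes 120 N, or if a joint passes its speed limit or range.

## Working session

There is one attempt and no reset: what is moved stays moved. The work goes in short steps, Python scripts to look and compute and a tool call to move; the robot and the scene stay as the last step left them, time stands still between calls to the robot, and variables do not carry over. Pictures are saved under pics/ and viewed, at most 14 in all, crops included, and the job is handed in when it is done.

Besides the shell and the picture viewer there is one more tool, called after ">>>" as name(argument=value, ...) on one line, values as JSON. arm_command: Moves the arm, as the interface text tells. Its arguments: {"type":"object","properties":{"dp":{"type":"array"},"turn":{"type":"array"},"jaw":{"type":"array"}},"required":["dp","turn","jaw"]}

```bash
mkdir -p pics; cat > h.py <<'E'
from bench import *
import numpy as np, cv2, json
from scipy.spatial.transform import Rotation as Rn
def rot(q): return Rn.from_quat([q[1],q[2],q[3],q[0]]).as_matrix()
def cam(name):
    o=get_obs(); c=get_calibration(name); K=np.array(c["camera_matrix"])
    if name=="wrist":
        T=np.eye(4);T[:3,:3]=rot(o["eef_rot"]);T[:3,3]=o["eef_pos"]
        M=T@np.array(c["mount"]); R=M[:3,:3].T; t=-R@M[:3,3]
    else: R=np.array(c["R"]);t=np.array(c["t"]).ravel()
    return K,R,t
def ray(C,u,v,z):
    K,R,t=C; d=R.T@np.linalg.inv(K)@[u,v,1.]; o=-R.T@t
    return o+d*(z-o[2])/d[2]
def proj(C,X):
    K,R,t=C; p=K@(R@np.asarray(X,float)+t); return p[:2]/p[2]
E
python3 - <<'E'
from h import *
o=get_obs();print(o)
for n in("top","side","wrist"):
    C=cam(n);im=camera(n);cv2.imwrite(f"pics/{n}0.png",im);print(n,C[0].tolist(),(-C[1].T@C[2]).round(3),C[1].round(2).tolist())
E
```

```text
{'time_s': 0.0, 'q': array([ 9.48688952e-01,  1.81544190e-01,  1.60802510e+00, -9.48394683e-06,
        1.35380772e+00, -2.06297985e-01]), 'dq': array([ 0.00077571, -0.00146064,  0.00178284, -0.00148539, -0.00291371,
       -0.00047498]), 'joint_efforts': array([-1.54245910e-03, -4.44865930e+01, -3.51342452e+01, -4.01683037e-04,
        8.83716886e-03,  3.00581644e-05]), 'eef_pos': array([0.23190964, 0.52554173, 0.23037413]), 'eef_rot': array([-3.54828833e-04,  2.06409085e-01,  9.78465377e-01, -8.18598992e-04]), 'wrist_force': array([-0.24717984, -0.3369557 ,  0.88969561]), 'torque': array([ 0.0271225 ,  0.01986773, -0.04189983]), 'grasp_force': 0.0, 'opening': 1.0016457790423832}
top [[443.4182313537089, 0.0, 278.8813675071834], [0.0, 443.4182313537089, 208.0617487300517], [0.0, 0.0, 1.0]] [0.261 0.024 1.143] [[0.02, -1.0, -0.01], [-0.98, -0.01, -0.19], [0.19, 0.01, -0.98]]
side [[502.9642195376186, 0.0, 271.43550483996825], [0.0, 502.9642195376186, 210.15145757516024], [0.0, 0.0, 1.0]] [ 0.054 -0.918  0.586] [[0.9, -0.43, -0.01], [-0.21, -0.42, -0.88], [0.38, 0.8, -0.47]]
wrist [[345.5208949396791, 0.0, 286.0617266163736], [0.0, 345.5208949396791, 212.4787561232843], [0.0, 0.0, 1.0]] [0.161 0.558 0.374] [[0.4, 0.92, -0.0], [0.87, -0.38, 0.3], [0.28, -0.12, -0.95]]
```

View pics/top0.png

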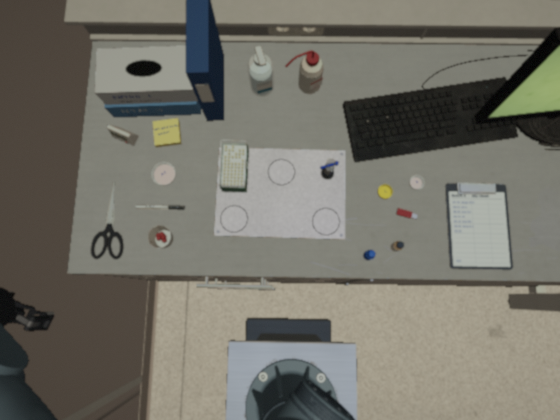

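View pics/side0.png

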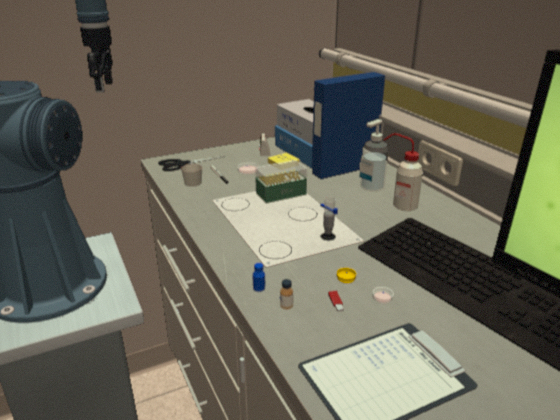

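The top view shows the tip box at back left (233,165), the funnel at back right (328,170), and rings at (283,172), (235,219) and (326,222).

Candidates:
- **Vial:** brown (398,245), against blue (370,255). The brown one is the vial.
- **Cup:** only (162,237).
- **Small dish:** clear (417,182), against yellow (385,192). The clear one is meant.
- **Large dish:** clear (163,174).

Next I measure these and check them in one close crop.

```bash
python3 - <<'E'
from h import *
C=cam("top");im=cv2.imread("pics/top0.png")
for n,u,v,z in [("ringM",283,172,.003),("ringL",235,219,.003),("ringR",326,222,.003),("vial",399,245,.05),("blue",370,254,.05),("cup",162,237,.046),("large",163,174,.013),("small",417,182,.013),("yellow",385,192,.013),("board_fl",215,238,.003),("fr",346,240,.003),("br",347,150,.003),("bl",220,148,.003)]:
    print(n,ray(C,u,v,z).round(3))
a=cv2.resize(im[150:265,350:440],None,fx=4,fy=4,interpolation=cv2.INTER_CUBIC)
b=cv2.resize(im[150:265,130:220],None,fx=4,fy=4,interpolation=cv2.INTER_CUBIC)
cv2.imwrite("pics/crop.png",np.hstack([b,a]))
E
```

```text
ringM [0.584 0.028 0.003]
ringL [0.455 0.152 0.003]
ringR [ 0.451 -0.085  0.003]
vial [ 0.388 -0.261  0.05 ]
blue [ 0.365 -0.189  0.05 ]
cup [0.4   0.328 0.046]
large [0.571 0.346 0.013]
small [ 0.559 -0.323  0.013]
yellow [ 0.531 -0.239  0.013]
board_fl [0.405 0.202 0.003]
fr [ 0.405 -0.137  0.003]
br [ 0.648 -0.143  0.003]
bl [0.649 0.199 0.003]
```

View pics/crop.png

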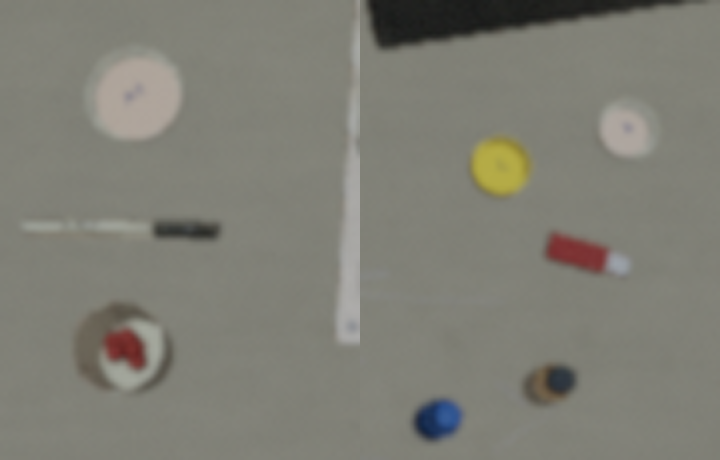

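The crop confirms the choices: brown bottle with a dark cap, clear small dish (not the yellow one), large clear dish and the cup of red caps. I add a move calculator and fly over towards the vial.

```bash
cat >> h.py <<'E'
def plan(wps, n=5):
    """wps: (x,y,z,phi_deg) phi=heading of tool y. prints dp/turn per call."""
    o=get_obs(); p=o["eef_pos"]; R=rot(o["eef_rot"])
    ph=np.degrees(np.arctan2(R[1,1],R[0,1])); print("at",p.round(4),"phi",ph.round(2),"t",round(o["time_s"],2))
    for x,y,z,f in wps:
        c,s=np.cos(np.radians(ph)),np.sin(np.radians(ph))
        Rn_=np.array([[-s,c,0],[c,s,0],[0,0,-1.]])
        dp=Rn_.T@(np.array([x,y,z])-p)/.25
        print((x,y,z,f),"dp",dp.round(3).tolist(),"turn z",round(-(f-ph)/30,3), "!!" if abs(dp).max()>1 or abs(f-ph)>30 else "")
        p=np.array([x,y,z]);ph=f
E
python3 - <<'E'
from h import *
plan([(.29,.34,.23,44),(.33,.12,.23,22),(.36,-.08,.23,0),(.40,-.2,.23,0)])
E
```

```text
at [0.232  0.5257 0.2306] phi 66.18 t 0.15
(0.29, 0.34, 0.23, 44) dp [-0.512, -0.586, 0.002] turn z 0.739 
(0.33, 0.12, 0.23, 22) dp [-0.744, -0.496, 0.0] turn z 0.733 
(0.36, -0.08, 0.23, 0) dp [-0.787, -0.188, 0.0] turn z 0.733 
(0.4, -0.2, 0.23, 0) dp [-0.48, 0.16, 0.0] turn z 0.0
```

>>> arm_command(dp=[[-0.512,-0.586,0],[-0.512,-0.586,0],[-0.512,-0.586,0],[-0.512,-0.586,0],[-0.512,-0.586,0]], turn=[[0,0,0.74],[0,0,0.74],[0,0,0.74],[0,0,0.74],[0,0,0.74]], jaw=[1,1,1,1,1])

```text
time_s: 0.78
eef_pos: [0.2905, 0.3403, 0.2315]
eef_rot: [-0.0, 0.392, 0.92, 0.0]
wrist_force: [0.4, -0.1, -0.2]
opening: 1.005
grasp_force: 0.0
```

>>> arm_command(dp=[[-0.744,-0.496,0],[-0.744,-0.496,0],[-0.744,-0.496,0],[-0.744,-0.496,0],[-0.744,-0.496,0]], turn=[[0,0,0.73],[0,0,0.73],[0,0,0.73],[0,0,0.73],[0,0,0.73]], jaw=[1,1,1,1,1])

```text
time_s: 1.4
eef_pos: [0.3309, 0.1197, 0.2317]
eef_rot: [0.0, 0.56, 0.829, 0.0]
wrist_force: [0.7, -0.0, -0.9]
opening: 1.0
grasp_force: 0.0
```

>>> arm_command(dp=[[-0.787,-0.188,0],[-0.787,-0.188,0],[-0.787,-0.188,0],[-0.787,-0.188,0],[-0.787,-0.188,0]], turn=[[0,0,0.735],[0,0,0.735],[0,0,0.735],[0,0,0.735],[0,0,0.735]], jaw=[1,1,1,1,1])

```text
time_s: 2.02
eef_pos: [0.361, -0.0788, 0.2311]
eef_rot: [-0.001, 0.707, 0.707, 0.0]
wrist_force: [-0.3, 0.7, -0.8]
opening: 1.0
grasp_force: 0.0
```

>>> arm_command(dp=[[-0.48,0.16,0],[-0.48,0.16,0],[-0.48,0.16,0],[-0.48,0.16,0],[-0.48,0.16,0]], turn=[[0,0,0],[0,0,0],[0,0,0],[0,0,0],[0,0,0]], jaw=[1,1,1,1,1])

```text
time_s: 2.65
eef_pos: [0.4007, -0.1974, 0.2313]
eef_rot: [-0.0, 0.706, 0.708, 0.0]
wrist_force: [-0.1, 0.5, -0.2]
opening: 0.999
grasp_force: 0.0
```

```bash
python3 - <<'E'
from h import *
plan([])
C=cam("wrist");im=camera("wrist");cv2.imwrite("pics/w1.png",im)
for X in [(.388,-.261,.05),(.365,-.189,.05),(.451,-.085,.003)]: print(proj(C,X).round(1))
E
```

```text
at [ 0.4007 -0.1974  0.2313] phi 0.19 t 2.65
[272.7 248.1]
[248.1 178.6]
[336.5  66.3]
```

View pics/w1.png

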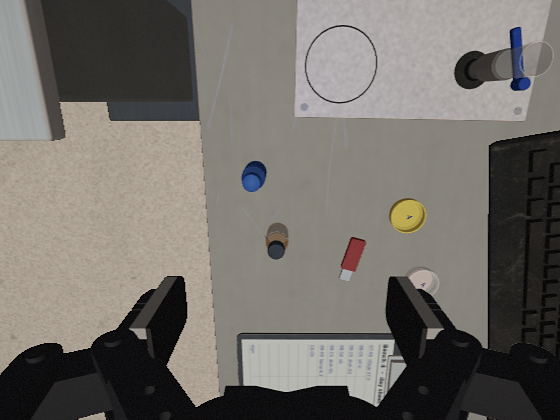

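The wrist view shows the brown vial (cap 276,250), the blue one (253,177), the right ring (341,64), the clear small dish (423,283), the yellow one (408,215) and the funnel foot (470,70).

```bash
cat >> h.py <<'E'
def ring(C,im,X,r=.036,z=.003):
    """fit dark ring near world X: dark pixels in the annulus -> world circle fit"""
    g=cv2.cvtColor(im,cv2.COLOR_BGR2GRAY); X=np.array(X[:2],float)
    ang=np.linspace(0,2*np.pi,180,endpoint=False); rs=np.arange(r-.010,r+.010,.0005)
    for it in range(3):
        P=[]
        for a in ang:
            pts=[proj(C,[X[0]+q*np.cos(a),X[1]+q*np.sin(a),z]) for q in rs]
            m=np.array(pts,np.float32)
            v=cv2.remap(g,m[:,0].reshape(1,-1),m[:,1].reshape(1,-1),cv2.INTER_LINEAR)[0].astype(float)
            w=np.clip(np.median(v)-v-20,0,None)
            if w.sum()>20: q=(w*rs).sum()/w.sum(); P.append([X[0]+q*np.cos(a),X[1]+q*np.sin(a)])
        P=np.array(P); A=np.c_[2*P,np.ones(len(P))]; s=np.linalg.lstsq(A,(P**2).sum(1),rcond=None)[0]
        d=np.abs(np.hypot(*(P-s[:2]).T)-r); P=P[d<np.percentile(d,85)]
        A=np.c_[2*P,np.ones(len(P))]; s=np.linalg.lstsq(A,(P**2).sum(1),rcond=None)[0]; X=s[:2]
    return X,np.sqrt(s[2]+X@X),len(P)
def blobs(mask,amin=30):
    n,l,st,c=cv2.connectedComponentsWithStats(mask.astype(np.uint8)); 
    return [(st[i].tolist(),c[i]) for i in range(1,n) if st[i][4]>amin]
E
python3 - <<'E'
from h import *
C=cam("wrist");im=cv2.imread("pics/w1.png")
print("ringR",ring(C,im,(.451,-.085)))
T=cam("top");it=cv2.imread("pics/top0.png")
for X in [(.584,.028),(.455,.152),(.451,-.085)]: print("top ring",ring(T,it,X))
g=im.max(axis=2)
sub=np.zeros_like(g);sub[215:270,255:300]=1
for st,c in blobs((g<75)&(sub>0)): print("cap?",st,c,ray(C,*c,.055),ray(C,*c,.05))
hsv=cv2.cvtColor(im,cv2.COLOR_BGR2HSV)
for st,c in blobs((hsv[...,1]>70)&(sub>0)): print("brown",st,c)
print(im[283,423],hsv[283,423],hsv[283,460],hsv[232,278],hsv[250,276],hsv[225,290])
for X in [(.388,-.261,0),(.388,-.261,.044),(.388,-.261,.055)]: print(proj(C,X))
a=im[215:305,255:445]; cv2.imwrite("pics/c2.png",cv2.resize(a,None,fx=4,fy=4,interpolation=cv2.INTER_CUBIC))
E
```

```text
ringR (array([ 0.45473981, -0.0841486 ]), np.float64(0.03542775025245329), 153)Traceback (most recent call last):
  File "<stdin>", line 5, in <module>
  File "h.py", line 39, in ring
    P=np.array(P); A=np.c_[2*P,np.ones(len(P))]; s=np.linalg.lstsq(A,(P**2).sum(1),rcond=None)[0]
                                                                     ~~~~~~~~~~^^^
    return umr_sum(a, axis, dtype, out, keepdims, initial, where)
numpy.exceptions.AxisError: axis 1 is out of bounds for array of dimension 1
```

```bash
sed -i 's/v-20,0,None/v-thr,0,None/; s/z=.003):/z=.003,thr=20):/' h.py
python3 - <<'E'
from h import *
C=cam("wrist");im=cv2.imread("pics/w1.png")
T=cam("top");it=cv2.imread("pics/top0.png")
for X in [(.584,.028),(.455,.152),(.451,-.085)]: print("top ring",ring(T,it,X,thr=6))
g=im.max(axis=2)
sub=np.zeros_like(g);sub[215:270,255:300]=1
for st,c in blobs((g<75)&(sub>0)): print("cap?",st,c,ray(C,*c,.055),ray(C,*c,.05))
hsv=cv2.cvtColor(im,cv2.COLOR_BGR2HSV)
for st,c in blobs((hsv[...,1]>70)&(sub>0)): print("brown",st,c)
sub=np.zeros_like(g);sub[264:302,400:445]=1
for lo in (150,165,180):
  for st,c in blobs((g>lo)&(sub>0)): print("small",lo,st,c,ray(C,*c,.012))
for X in [(.388,-.261,0),(.388,-.261,.044),(.388,-.261,.055)]: print(proj(C,X))
a=im[215:305,255:445]; cv2.imwrite("pics/c2.png",cv2.resize(a,None,fx=4,fy=4,interpolation=cv2.INTER_CUBIC))
E
```

```text
top ring (array([0.58517262, 0.03383778]), np.float64(0.035343805407253584), 153)
top ring (array([0.45680688, 0.15557788]), np.float64(0.03536113099795842), 153)
top ring (array([ 0.45348399, -0.08421508]), np.float64(0.035128858677980844), 153)
cap? [268, 240, 17, 19, 261] [275.7164751  249.27969349] [ 0.39129293 -0.26055201  0.055     ] [ 0.39113572 -0.26276315  0.05      ]
brown [266, 232, 22, 18, 208] [276.56730769 239.21153846]
small 150 [409, 270, 30, 26, 408] [423.58333333 279.36519608] [ 0.56347909 -0.31719343  0.012     ]
small 165 [409, 270, 26, 20, 316] [421.76898734 278.48734177] [ 0.56120507 -0.31605047  0.012     ]
small 180 [410, 271, 22, 19, 270] [421.11111111 278.51851852] [ 0.56043816 -0.31609502  0.012     ]
[274.26611972 230.31099474]
[272.85314673 245.34933514]
[272.4466986  249.67518248]
```

View pics/c2.png

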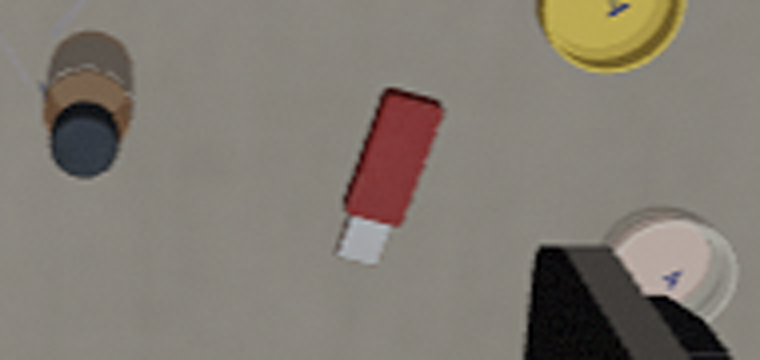

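The crop shows the vial's cap top centred at about (276,251), giving (0.3915, -0.262), and the rings agree with the board geometry (yaw about -0.01). Next is picking up the vial.

```bash
python3 - <<'E'
from h import *
plan([(.3915,-.262,.09,0),(.3915,-.262,.009,0),(.3915,-.262,.06,0),(.4545,-.0842,.06,-.5),(.4545,-.0842,.014,-.5),(.4545,-.0842,.15,-.5)])
E
```

```text
at [ 0.4007 -0.1977  0.2314] phi 0.18 t 2.7
(0.3915, -0.262, 0.09, 0) dp [-0.257, -0.038, 0.566] turn z 0.006 
(0.3915, -0.262, 0.009, 0) dp [0.0, 0.0, 0.324] turn z 0.0 
(0.3915, -0.262, 0.06, 0) dp [0.0, 0.0, -0.204] turn z 0.0 
(0.4545, -0.0842, 0.06, -0.5) dp [0.711, 0.252, 0.0] turn z 0.017 
(0.4545, -0.0842, 0.014, -0.5) dp [0.0, 0.0, 0.184] turn z -0.0 
(0.4545, -0.0842, 0.15, -0.5) dp [0.0, 0.0, -0.544] turn z -0.0
```

>>> arm_command(dp=[[-0.257,-0.038,0.3],[-0.257,-0.038,0.566],[-0.257,-0.038,0.566],[-0.257,-0.038,0.566],[-0.257,-0.038,0.566]], turn=[[0,0,0.006],[0,0,0.006],[0,0,0.006],[0,0,0.006],[0,0,0.006]], jaw=[0.7,0.7,0.7,0.7,0.7])

```text
time_s: 3.32
eef_pos: [0.392, -0.2639, 0.0914]
eef_rot: [0.001, 0.708, 0.706, 0.0]
wrist_force: [0.2, -0.1, 0.1]
opening: 0.698
grasp_force: 0.0
```

>>> arm_command(dp=[[0,0,0.15],[0,0,0.28],[0,0,0.324],[0,0,0.324],[0,0,0.324]], turn=[[0,0,0],[0,0,0],[0,0,0],[0,0,0],[0,0,0]], jaw=[0.7,0.7,0.7,0.7,0.7])

```text
time_s: 3.95
eef_pos: [0.3922, -0.2648, 0.0105]
eef_rot: [0.002, 0.708, 0.706, -0.0]
wrist_force: [0.2, 0.1, 0.0]
opening: 0.7
grasp_force: 0.0
```

>>> arm_command(dp=[[0,0,0],[0,0,0],[0,0,0],[0,0,0],[0,0,0]], turn=[[0,0,0],[0,0,0],[0,0,0],[0,0,0],[0,0,0]], jaw=[0.4,0.3,0.2,0.1,0.0])

```text
time_s: 4.58
eef_pos: [0.3914, -0.2642, 0.0095]
eef_rot: [0.0, 0.708, 0.706, -0.0]
wrist_force: [-1.2, 1.9, 6.3]
opening: 0.255
grasp_force: 58.5
```

>>> arm_command(dp=[[0,0,0],[0,0,0],[0,0,0]], turn=[[0,0,0],[0,0,0],[0,0,0]], jaw=[0.0,0.0,0.0])

```text
time_s: 4.95
eef_pos: [0.3914, -0.2642, 0.0095]
eef_rot: [0.0, 0.708, 0.706, -0.0]
wrist_force: [-1.5, 0.5, 6.8]
opening: 0.256
grasp_force: 58.5
```

```bash
python3 - <<'E'
from h import *
plan([(.3915,-.2642,.095,0),(.4545,-.0842,.085,-.5),(.4545,-.0842,.014,-.5),(.4545,-.0842,.15,-.5)])
E
```

```text
at [ 0.3914 -0.2642  0.0095] phi -0.16 t 4.95
(0.3915, -0.2642, 0.095, 0) dp [0.0, 0.0, -0.342] turn z -0.005 
(0.4545, -0.0842, 0.085, -0.5) dp [0.72, 0.252, 0.04] turn z 0.017 
(0.4545, -0.0842, 0.014, -0.5) dp [0.0, 0.0, 0.284] turn z -0.0 
(0.4545, -0.0842, 0.15, -0.5) dp [0.0, 0.0, -0.544] turn z -0.0
```

>>> arm_command(dp=[[0,0,-0.1],[0,0,-0.25],[0,0,-0.342],[0,0,-0.342]], turn=[[0,0,0],[0,0,0],[0,0,0],[0,0,0]], jaw=[0,0,0,0])

```text
time_s: 5.45
eef_pos: [0.3921, -0.265, 0.096]
eef_rot: [0.002, 0.708, 0.706, -0.0]
wrist_force: [-0.3, 0.3, -0.6]
opening: 0.256
grasp_force: 59.0
```

>>> arm_command(dp=[[0.2,0.07,0.0],[0.4,0.14,0.02],[0.58,0.2,0.04],[0.72,0.252,0.04],[0.72,0.252,0.04]], turn=[[0,0,0],[0,0,0],[0,0,0],[0,0,0],[0,0,0]], jaw=[0,0,0,0,0])

```text
time_s: 6.08
eef_pos: [0.4539, -0.0815, 0.0827]
eef_rot: [-0.001, 0.707, 0.708, -0.0]
wrist_force: [0.5, -0.5, -0.7]
opening: 0.256
grasp_force: 59.0
```

```bash
python3 - <<'E'
from h import *
C=cam("wrist");im=camera("wrist")
S=cam("side");ims=camera("side")
print(get_obs()["opening"])
plan([(.4545,-.0842,.0145,-.5)])
a=cv2.resize(ims[150:290,200:400],(600,420),interpolation=cv2.INTER_CUBIC)
cv2.imwrite("pics/s2.png",a)
cv2.imwrite("pics/w2.png",im)
p=get_obs()["eef_pos"];g=[p[0],p[1],p[2]+.045]
print("expect cap top at",proj(C,g))
E
```

```text
0.2529155219379387
at [ 0.4539 -0.0838  0.0832] phi -0.08 t 6.17
(0.4545, -0.0842, 0.0145, -0.5) dp [-0.002, 0.003, 0.275] turn z 0.014 
expect cap top at [283.02091248 350.48292772]
```

View pics/w2.png

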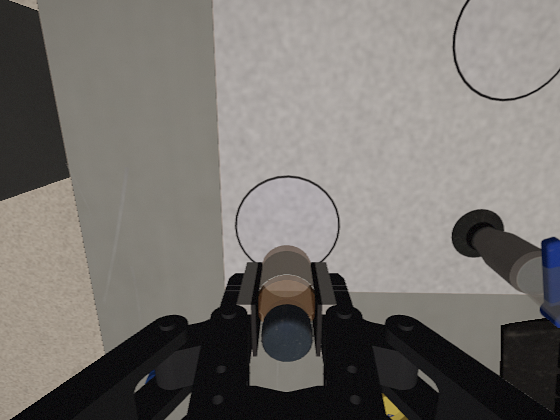

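The wrist view shows the vial held upright, with its cap top at about (288,333). I work out its offset from the TCP.

```bash
python3 - <<'E'
from h import *
C=cam("wrist");p=get_obs()["eef_pos"];im=cv2.imread("pics/w2.png")
print(p,ray(C,288,333,p[2]+.0455)-p)
try: print(ring(C,im,(.4545,-.0842)))
except Exception as e: print(e)
o=ray(C,288,333,p[2]+.0455)-p
plan([(.4545-o[0],-.0842-o[1],.0145,-.5)])
E
```

```text
[ 0.45385236 -0.08375983  0.08324578] [0.00163527 0.00484386 0.0455    ]
(array([ 0.45492281, -0.08740923]), np.float64(0.03559090741335668), 131)
at [ 0.4539 -0.0838  0.0832] phi -0.08 t 6.17
(np.float64(0.4528647335234227), np.float64(-0.08904386178842467), 0.0145, -0.5) dp [-0.021, -0.004, 0.275] turn z 0.014
```

>>> arm_command(dp=[[-0.014,-0.001,0.1],[-0.014,-0.001,0.2],[-0.014,-0.001,0.25],[-0.014,-0.001,0.275],[-0.014,-0.001,0.275]], turn=[[0,0,0],[0,0,0],[0,0,0],[0,0,0],[0,0,0]], jaw=[0,0,0,0,0])

```text
time_s: 6.8
eef_pos: [0.4543, -0.0879, 0.0155]
eef_rot: [-0.0, 0.708, 0.706, -0.0]
wrist_force: [0.7, -0.1, -0.5]
opening: 0.258
grasp_force: 59.0
```

>>> arm_command(dp=[[0,0,0.002],[0,0,0.004]], turn=[[0,0,0],[0,0,0]], jaw=[0,0])

```text
time_s: 7.05
eef_pos: [0.4548, -0.0878, 0.0152]
eef_rot: [0.001, 0.708, 0.706, 0.0]
wrist_force: [0.5, 0.1, -0.7]
opening: 0.26
grasp_force: 59.0
```

>>> arm_command(dp=[[0.001,-0.003,0.005],[0.001,-0.003,0.009],[0.001,-0.003,0.009]], turn=[[0,0,0],[0,0,0],[0,0,0]], jaw=[0,0,0])

```text
time_s: 7.42
eef_pos: [0.4536, -0.0872, 0.0126]
eef_rot: [-0.0, 0.708, 0.706, -0.0]
wrist_force: [-1.4, 1.0, 4.1]
opening: 0.26
grasp_force: 59.5
```

>>> arm_command(dp=[[0,0,0],[0,0,0],[0,0,0],[0,0,0],[0,0,0]], turn=[[0,0,0],[0,0,0],[0,0,0],[0,0,0],[0,0,0]], jaw=[0.3,0.4,0.55,0.6,0.6])

```text
time_s: 8.05
eef_pos: [0.4535, -0.0873, 0.0123]
eef_rot: [-0.0, 0.708, 0.706, 0.0]
wrist_force: [-0.5, 0.6, 0.4]
opening: 0.603
grasp_force: 0.0
```

>>> arm_command(dp=[[0,0,-0.1],[0,0,-0.3],[0,0,-0.5],[-0.1,0,-0.7],[-0.1,0,-0.8]], turn=[[0,0,0],[0,0,0],[0,0,0],[0,0,0],[0,0,0]], jaw=[0.6,0.6,1,1,1])

```text
time_s: 8.68
eef_pos: [0.4547, -0.114, 0.2157]
eef_rot: [0.003, 0.708, 0.706, 0.001]
wrist_force: [0.2, 0.4, 0.4]
opening: 1.001
grasp_force: 0.0
```

```bash
python3 - <<'E'
from h import *
camera("top")
C=cam("wrist");im=camera("wrist");cv2.imwrite("pics/w3.png",im)
plan([])
X,r,n=ring(C,im,(.4545,-.0842));print(X,r,n)
for z in(0.003,.047,.058): print(z,proj(C,[X[0],X[1],z]))
Y=(.585,.034)
try: print("M",ring(C,im,Y))
except Exception as e:print(e)
E
```

```text
at [ 0.4553 -0.1136  0.2157] phi -0.18 t 8.78
[ 0.4548907  -0.08398669] 0.03531901208676495 153
0.003 [283.02582089 150.34978607]
0.047 [282.91636624 157.03997098]
0.058 [282.88428322 159.00097813]
M (array([0.58692651, 0.03455069]), np.float64(0.03523054749703437), 101)
```

View pics/w3.png

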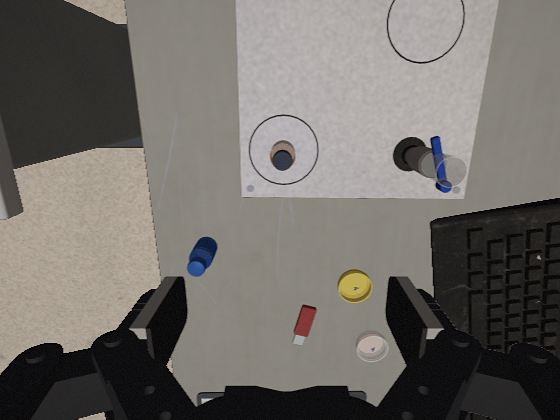

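The vial stands at the ring centre: its cap is at about (282,160), where (283,159) is expected. Now I fly to the cup.

```bash
python3 - <<'E'
from h import *
C=cam("wrist");im=cv2.imread("pics/w3.png");g=im.max(axis=2)
sub=np.zeros_like(g);sub[135:180,262:305]=1
for st,c in blobs((g<75)&(sub>0)): print("cap",st,c,ray(C,*c,.056))
plan([(.44,.12,.21,0),(.41,.34,.21,0)])
E
```

```text
cap [272, 150, 20, 20, 314] [281.85350318 159.58280255] [ 0.45330099 -0.08385505  0.056     ]
at [ 0.4553 -0.1136  0.2157] phi -0.18 t 8.78
(0.44, 0.12, 0.21, 0) dp [0.934, -0.064, 0.023] turn z -0.006 
(0.41, 0.34, 0.21, 0) dp [0.88, -0.12, 0.0] turn z 0.0
```

>>> arm_command(dp=[[0.934,-0.064,0.023],[0.934,-0.064,0.023],[0.934,-0.064,0.023],[0.934,-0.064,0.023],[0.934,-0.064,0.023]], turn=[[0,0,-0.006],[0,0,-0.006],[0,0,-0.006],[0,0,-0.006],[0,0,-0.006]], jaw=[1,1,1,1,1])

```text
time_s: 9.4
eef_pos: [0.4364, 0.1241, 0.205]
eef_rot: [-0.001, 0.705, 0.709, -0.001]
wrist_force: [-0.1, 0.0, -0.6]
opening: 1.002
grasp_force: 0.0
```

>>> arm_command(dp=[[0.95,-0.12,0],[0.95,-0.12,0],[0.95,-0.12,0],[0.95,-0.12,0],[0.95,-0.12,0]], turn=[[0,0,0],[0,0,0],[0,0,0],[0,0,0],[0,0,0]], jaw=[1,1,1,1,1])

```text
time_s: 10.02
eef_pos: [0.4071, 0.3605, 0.2051]
eef_rot: [-0.0, 0.706, 0.709, -0.001]
wrist_force: [0.9, -0.2, -0.1]
opening: 0.995
grasp_force: 0.0
```

```bash
python3 - <<'E'
from h import *
camera("top");camera("top")
C=cam("wrist");im=camera("wrist");cv2.imwrite("pics/w4.png",im)
plan([])
for X in [(.4,.328,.046),(.4,.328,0),(.571,.346,.012)]: print(proj(C,X))
try: print("L",ring(C,im,(.4568,.1556)))
except Exception as e:print(e)
E
```

```text
at [0.408  0.3574 0.2055] phi -0.01 t 10.18
[277.18782236 223.9513917 ]
[278.37014633 209.21012949]
[447.92211741 196.2080274 ]
L (array([0.45861364, 0.15558308]), np.float64(0.03532403822221015), 153)
```

View pics/w4.png

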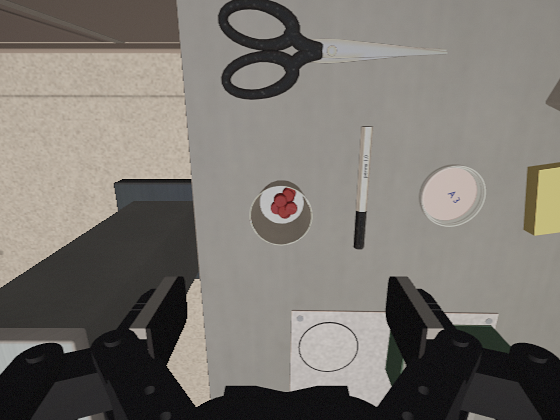

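The wrist view shows the cup rim spanning about 250–312 × 183–245 (centre 281,214), the large dish's lid spanning 420–486 × 164–227 (centre 453,196), and a marker at (362,190).

```bash
python3 - <<'E'
from h import *
C=cam("wrist");im=cv2.imread("pics/w4.png");g=cv2.GaussianBlur(cv2.cvtColor(im,cv2.COLOR_BGR2GRAY),(3,3),0)
def edgefit(X,z,r,dr=.007):
    X=np.array(X)
    for it in range(3):
        rs=np.arange(r-dr,r+dr,.0004);P=[]
        for a in np.linspace(0,2*np.pi,180,endpoint=False):
            m=np.array([proj(C,[X[0]+q*np.cos(a),X[1]+q*np.sin(a),z]) for q in rs],np.float32)
            v=cv2.remap(g,m[:,0].reshape(1,-1),m[:,1].reshape(1,-1),cv2.INTER_LINEAR)[0].astype(float)
            gr=abs(np.gradient(v));i=gr.argmax()
            if gr[i]>1.5:P.append(X+rs[i]*np.array([np.cos(a),np.sin(a)]))
        P=np.array(P)
        for _ in range(4):
            A=np.c_[2*P,np.ones(len(P))];s=np.linalg.lstsq(A,(P**2).sum(1),rcond=None)[0];R=np.sqrt(s[2]+s[:2]@s[:2])
            d=abs(np.hypot(*(P-s[:2]).T)-R);P=P[d<=max(np.percentile(d,85),.0005)]
        X=s[:2]
    return X.round(4),R.round(4),len(P)
for n,u,v,z,r in[("cup",281,214,.046,.029),("large",453,196,.012,.032)]:
    X=ray(C,u,v,z);print(n,X,[np.ptp([ray(C,u+d,v,z)[0] for d in(-31,31)])],edgefit(X[:2],z,r))
plan([(.4035,.3365,.1,0)])
E
```

```text
cup [0.40383652 0.3371834  0.046     ] [np.float64(0.057140597586046726)] (array([0.4034, 0.3351]), np.float64(0.0275), 129)
large [0.57649405 0.34544526 0.012     ] [np.float64(0.06234814507288711)] (array([0.577 , 0.3448]), np.float64(0.032), 149)
at [0.408  0.3574 0.2055] phi -0.01 t 10.18
(0.4035, 0.3365, 0.1, 0) dp [-0.084, -0.018, 0.422] turn z -0.0
```

>>> arm_command(dp=[[-0.084,-0.018,0.2],[-0.084,-0.018,0.42],[-0.084,-0.018,0.55],[-0.084,-0.018,0.6],[-0.084,-0.018,0.6]], turn=[[0,0,0],[0,0,0],[0,0,0],[0,0,0],[0,0,0]], jaw=[1,1,1,1,1])

```text
time_s: 10.8
eef_pos: [0.4038, 0.3368, 0.0564]
eef_rot: [-0.0, 0.707, 0.707, -0.0]
wrist_force: [-0.8, 0.1, -0.0]
opening: 1.0
grasp_force: 0.0
```

```bash
python3 - <<'E'
from h import *
plan([(.4037,.3365,.009,0)])
E
```

```text
at [0.4038 0.3368 0.0564] phi -0.06 t 10.8
(0.4037, 0.3365, 0.009, 0) dp [-0.001, -0.0, 0.19] turn z -0.002
```

>>> arm_command(dp=[[0,0,0.08],[0,0,0.15],[0,0,0.19],[0,0,0.19],[0,0,0.19]], turn=[[0,0,0],[0,0,0],[0,0,0],[0,0,0],[0,0,0]], jaw=[1,1,1,1,1])

```text
time_s: 11.42
eef_pos: [0.4039, 0.338, 0.0095]
eef_rot: [0.0, 0.707, 0.707, 0.0]
wrist_force: [-0.1, 0.8, 0.9]
opening: 0.999
grasp_force: 0.0
```

>>> arm_command(dp=[[0,0,0],[0,0,0],[0,0,0],[0,0,0],[0,0,0]], turn=[[0,0,0],[0,0,0],[0,0,0],[0,0,0],[0,0,0]], jaw=[0.85,0.75,0.65,0.55,0.5])

```text
time_s: 12.05
eef_pos: [0.4037, 0.3379, 0.0099]
eef_rot: [0.0, 0.707, 0.707, 0.0]
wrist_force: [-3.0, -1.6, 7.8]
opening: 0.646
grasp_force: 61.6
```

>>> arm_command(dp=[[0,0,0],[0,0,0],[0,0,0]], turn=[[0,0,0],[0,0,0],[0,0,0]], jaw=[0.3,0.3,0.3])

```text
time_s: 12.42
eef_pos: [0.4037, 0.3379, 0.0099]
eef_rot: [0.0, 0.707, 0.707, 0.0]
wrist_force: [-2.7, -1.6, 7.6]
opening: 0.65
grasp_force: 61.6
```

>>> arm_command(dp=[[0,0,-0.05],[0,0,-0.1],[0,0,-0.2],[0,0,-0.28],[0,0,-0.28]], turn=[[0,0,0],[0,0,0],[0,0,0],[0,0,0],[0,0,0]], jaw=[0.3,0.3,0.3,0.3,0.3])

```text
time_s: 13.05
eef_pos: [0.4051, 0.3386, 0.0814]
eef_rot: [0.001, 0.707, 0.707, 0.002]
wrist_force: [-1.0, 0.0, -1.3]
opening: 0.646
grasp_force: 63.3
```

```bash
python3 - <<'E'
from h import *
camera("side")
C=cam("wrist");im=camera("wrist");cv2.imwrite("pics/w5.png",im)
p=get_obs()["eef_pos"]
plan([(.457,.158,.08,-.5),(.457,.1556,.013,-.5)])
print(proj(C,[p[0],p[1],p[2]+.037]),proj(C,[p[0],p[1],p[2]-.009]))
E
```

```text
at [0.4035 0.3377 0.0791] phi 0.03 t 13.15
(0.457, 0.158, 0.08, -0.5) dp [-0.719, 0.214, -0.004] turn z 0.018 
(0.457, 0.1556, 0.013, -0.5) dp [-0.01, 0.0, 0.268] turn z -0.0 
[281.92010346 328.50549446] [282.89368794 270.1454755 ]
```

View pics/w5.png

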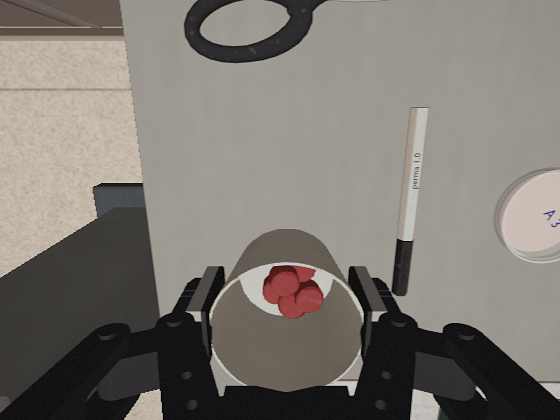

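The cup is held well across its rim (210–365, rim top at row 263). Now I carry it to the left ring.

>>> arm_command(dp=[[-0.2,0.06,0],[-0.4,0.12,0],[-0.58,0.17,0],[-0.72,0.214,0],[-0.722,0.214,0.05]], turn=[[0,0,0.01],[0,0,0.018],[0,0,0.018],[0,0,0.018],[0,0,0.018]], jaw=[0.3,0.3,0.3,0.3,0.3])

```text
time_s: 13.78
eef_pos: [0.4581, 0.1553, 0.0663]
eef_rot: [0.0, 0.712, 0.703, 0.0]
wrist_force: [0.3, 0.1, -1.4]
opening: 0.645
grasp_force: 63.3
```

>>> arm_command(dp=[[0,0,0.05],[0,0,0.1],[0,0,0.1]], turn=[[0,0,0],[0,0,0],[0,0,0]], jaw=[0.3,0.3,0.3])

```text
time_s: 14.15
eef_pos: [0.4553, 0.158, 0.0398]
eef_rot: [-0.001, 0.71, 0.704, -0.001]
wrist_force: [0.5, 0.0, -0.2]
opening: 0.645
grasp_force: 63.3
```

```bash
python3 - <<'E'
from h import *
plan([(.457,.157,.0135,-.5)])
E
```

```text
at [0.4553 0.158  0.0398] phi -0.43 t 14.15
(0.457, 0.157, 0.0135, -0.5) dp [-0.004, 0.007, 0.105] turn z 0.002
```

>>> arm_command(dp=[[-0.004,0.006,0.05],[-0.004,0.006,0.09],[-0.004,0.006,0.105],[-0.004,0.006,0.105],[-0.004,0.006,0.105]], turn=[[0,0,0],[0,0,0],[0,0,0],[0,0,0],[0,0,0]], jaw=[0.3,0.3,0.3,0.3,0.3])

```text
time_s: 14.78
eef_pos: [0.4589, 0.1562, 0.0156]
eef_rot: [0.0, 0.71, 0.704, 0.0]
wrist_force: [0.8, -0.3, -0.3]
opening: 0.645
grasp_force: 63.3
```

>>> arm_command(dp=[[0.001,-0.005,0.005],[0.001,-0.005,0.01],[0.001,-0.005,0.01],[0.001,-0.005,0.01]], turn=[[0,0,0],[0,0,0],[0,0,0],[0,0,0]], jaw=[0.3,0.3,0.3,0.3])

```text
time_s: 15.28
eef_pos: [0.4574, 0.1566, 0.013]
eef_rot: [-0.0, 0.71, 0.704, 0.0]
wrist_force: [-0.6, 1.2, 3.3]
opening: 0.646
grasp_force: 63.5
```

>>> arm_command(dp=[[0,0,0],[0,0,0],[0,0,0],[0,0,0],[0,0,0]], turn=[[0,0,0],[0,0,0],[0,0,0],[0,0,0],[0,0,0]], jaw=[0.75,0.85,0.9,0.9,0.9])

```text
time_s: 15.9
eef_pos: [0.4573, 0.1565, 0.0128]
eef_rot: [-0.0, 0.71, 0.704, -0.0]
wrist_force: [-0.4, -0.6, 0.1]
opening: 0.898
grasp_force: 0.0
```

>>> arm_command(dp=[[0,0,-0.1],[0,0,-0.25],[0,0,-0.45],[0,0,-0.6],[0.2,0,-0.8]], turn=[[0,0,0],[0,0,0],[0,0,0],[0,0,0],[0,0,0]], jaw=[0.9,0.9,0.9,0.9,1])

```text
time_s: 16.52
eef_pos: [0.4577, 0.1994, 0.2081]
eef_rot: [0.0, 0.712, 0.702, -0.0]
wrist_force: [0.8, 1.1, -0.4]
opening: 1.002
grasp_force: 0.0
```

>>> arm_command(dp=[[0.5,0.3,0],[0.68,0.4,0.05],[0.68,0.4,0.05],[0.68,0.4,0.05]], turn=[[0,0,0],[0,0,0],[0,0,0],[0,0,0]], jaw=[1,1,1,1])

```text
time_s: 17.02
eef_pos: [0.5594, 0.3725, 0.192]
eef_rot: [-0.001, 0.709, 0.705, -0.001]
wrist_force: [-0.3, -0.4, -0.4]
opening: 1.003
grasp_force: 0.0
```

```bash
python3 - <<'E'
from h import *
im=camera("side");cv2.imwrite("pics/s6.png",im)
im=camera("top");cv2.imwrite("pics/t6.png",im)
C=cam("wrist");im=camera("wrist");cv2.imwrite("pics/w6.png",im)
plan([])
X=(.4585,.1556)
print(ring(C,im,X,thr=15)); print([proj(C,(X[0],X[1],z)) for z in(.003,.049)])
print(proj(C,(.577,.345,.012)))
E
```

```text
at [0.5588 0.3695 0.1939] phi -0.48 t 17.18
(array([0.44269467, 0.15382814]), np.float64(0.03795053440013954), 76)
[array([201.84582961, 363.22234649]), array([191.59408857, 394.73006516])]
[304.20867944 212.20156753]
```

View pics/w6.png

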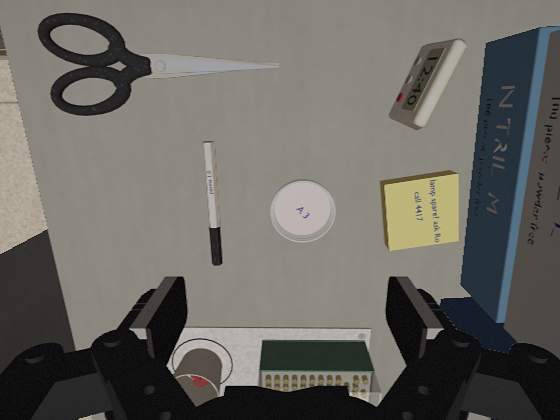

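The large dish's lid is centred at (303.5,210.5), which agrees with the earlier measurement. I descend over it with the jaws open.

```bash
python3 - <<'E'
from h import *
plan([(.5755,.3455,.03,0)])
E
```

```text
at [0.5588 0.3695 0.1939] phi -0.48 t 17.18
(0.5755, 0.3455, 0.03, 0) dp [-0.096, 0.068, 0.655] turn z -0.016
```

>>> arm_command(dp=[[-0.096,0.067,0.22],[-0.096,0.067,0.44],[-0.096,0.067,0.6],[-0.096,0.067,0.655],[-0.096,0.067,0.655]], turn=[[0,0,0],[0,0,0],[0,0,0],[0,0,0],[0,0,0]], jaw=[1,1,1,1,1])

```text
time_s: 17.8
eef_pos: [0.5757, 0.3449, 0.0313]
eef_rot: [-0.0, 0.711, 0.704, -0.0]
wrist_force: [0.8, 0.1, -0.1]
opening: 1.001
grasp_force: 0.0
```

>>> arm_command(dp=[[0,0,0.04],[0,0,0.08],[0,0,0.11],[0,0,0.12],[0,0,0.12]], turn=[[0,0,0],[0,0,0],[0,0,0],[0,0,0],[0,0,0]], jaw=[1,1,1,0.9,0.85])

```text
time_s: 18.42
eef_pos: [0.5756, 0.3457, 0.0005]
eef_rot: [-0.0, 0.71, 0.704, -0.0]
wrist_force: [0.1, -0.3, 0.0]
opening: 0.851
grasp_force: 0.0
```

>>> arm_command(dp=[[0,0,0.004],[0,0,0.006],[0,0,0.006],[0,0,0.006],[0,0,0.006]], turn=[[0,0,0],[0,0,0],[0,0,0],[0,0,0],[0,0,0]], jaw=[0.8,0.75,0.7,0.65,0.6])

```text
time_s: 19.05
eef_pos: [0.5762, 0.3459, 0.0001]
eef_rot: [0.0, 0.71, 0.704, 0.0]
wrist_force: [-0.7, -0.9, 5.2]
opening: 0.654
grasp_force: 62.5
```

>>> arm_command(dp=[[0,0,0],[0,0,0],[0,0,0]], turn=[[0,0,0],[0,0,0],[0,0,0]], jaw=[0.4,0.4,0.4])

```text
time_s: 19.42
eef_pos: [0.5762, 0.3459, 0.0001]
eef_rot: [0.0, 0.71, 0.704, 0.0]
wrist_force: [-1.3, -1.3, 5.7]
opening: 0.657
grasp_force: 62.5
```

>>> arm_command(dp=[[0,0,-0.05],[0,0,-0.2],[0,0,-0.4],[0,0,-0.6],[0,0,-0.6]], turn=[[0,0,0],[0,0,0],[0,0,0],[0,0,0],[0,0,0]], jaw=[0.4,0.4,0.4,0.4,0.4])

```text
time_s: 20.05
eef_pos: [0.5791, 0.347, 0.156]
eef_rot: [0.002, 0.71, 0.704, 0.005]
wrist_force: [0.1, -0.2, 0.1]
opening: 0.661
grasp_force: 63.8
```

```bash
python3 - <<'E'
from h import *
C=cam("wrist");im=camera("wrist");cv2.imwrite("pics/w7.png",im)
p=get_obs()["eef_pos"]; print(get_obs()["opening"],proj(C,p+[0,0,.013]))
plan([(.58,.2,.15,-.5),(.5855,.034,.15,-.5),(.5855,.034,.006,-.5)])
E
```

```text
0.6586277208898005 [280.25114105 291.62222873]
at [0.5774 0.3463 0.1526] phi -0.51 t 20.1
(0.58, 0.2, 0.15, -0.5) dp [-0.585, 0.016, 0.011] turn z -0.0 
(0.5855, 0.034, 0.15, -0.5) dp [-0.664, 0.028, 0.0] turn z -0.0 
(0.5855, 0.034, 0.006, -0.5) dp [0.0, 0.0, 0.576] turn z -0.0
```

View pics/w7.png

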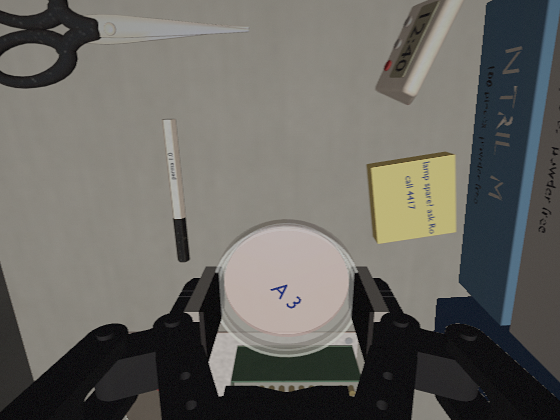

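The dish is held level and centred at about (287,287). I carry it over the box to the middle ring.

>>> arm_command(dp=[[-0.2,0.01,0],[-0.4,0.016,0],[-0.585,0.016,0],[-0.585,0.016,0]], turn=[[0,0,0],[0,0,0],[0,0,0],[0,0,0]], jaw=[0.4,0.4,0.4,0.4])

```text
time_s: 20.6
eef_pos: [0.5775, 0.1962, 0.1474]
eef_rot: [-0.001, 0.712, 0.702, -0.002]
wrist_force: [0.8, 0.2, -0.4]
opening: 0.657
grasp_force: 63.8
```

>>> arm_command(dp=[[-0.2,0.01,0],[-0.4,0.02,0],[-0.6,0.028,0],[-0.664,0.028,0],[-0.664,0.028,0]], turn=[[0,0,0],[0,0,0],[0,0,0],[0,0,0],[0,0,0]], jaw=[0.4,0.4,0.4,0.4,0.4])

```text
time_s: 21.22
eef_pos: [0.5836, 0.0334, 0.1484]
eef_rot: [-0.001, 0.711, 0.703, -0.0]
wrist_force: [-0.0, 0.7, -0.3]
opening: 0.656
grasp_force: 63.8
```

>>> arm_command(dp=[[0,0,0.15],[0,0,0.3],[0,0,0.45],[0,0,0.5],[0,0,0.5]], turn=[[0,0,0],[0,0,0],[0,0,0],[0,0,0],[0,0,0]], jaw=[0.4,0.4,0.4,0.4,0.4])

```text
time_s: 21.85
eef_pos: [0.5835, 0.0346, 0.0237]
eef_rot: [-0.001, 0.71, 0.704, -0.0]
wrist_force: [0.4, 0.9, 0.1]
opening: 0.659
grasp_force: 63.8
```

```bash
python3 - <<'E'
from h import *
camera("top")
plan([(.5857,.0335,.0035,-.5)])
E
```

```text
at [0.5845 0.0342 0.0249] phi -0.45 t 21.9
(0.5857, 0.0335, 0.0035, -0.5) dp [-0.003, 0.005, 0.086] turn z 0.002
```

>>> arm_command(dp=[[-0.003,0.004,0.04],[-0.003,0.004,0.07],[-0.003,0.004,0.08],[-0.003,0.004,0.086],[-0.003,0.004,0.086]], turn=[[0,0,0],[0,0,0],[0,0,0],[0,0,0],[0,0,0]], jaw=[0.4,0.4,0.4,0.4,0.4])

```text
time_s: 22.52
eef_pos: [0.5849, 0.0325, 0.0031]
eef_rot: [-0.0, 0.71, 0.704, -0.0]
wrist_force: [-2.2, 0.4, 3.5]
opening: 0.657
grasp_force: 64.2
```

>>> arm_command(dp=[[0.003,0.003,0],[0.003,0.003,0],[0.003,0.003,0],[0.003,0.003,0],[0.003,0.003,0]], turn=[[0,0,0],[0,0,0],[0,0,0],[0,0,0],[0,0,0]], jaw=[0.4,0.4,0.75,0.85,0.9])

```text
time_s: 23.15
eef_pos: [0.5857, 0.0334, 0.0025]
eef_rot: [-0.0, 0.71, 0.704, 0.0]
wrist_force: [-0.9, -0.8, -0.2]
opening: 0.896
grasp_force: 0.0
```

>>> arm_command(dp=[[0,0,-0.1],[0,0,-0.25],[0,0,-0.45],[0,0,-0.65],[0,0,-0.8]], turn=[[0,0,0],[0,0,0],[0,0,0],[0,0,0],[0,0,0]], jaw=[0.9,0.9,0.9,0.9,1])

```text
time_s: 23.78
eef_pos: [0.5863, 0.0333, 0.2053]
eef_rot: [0.001, 0.71, 0.704, 0.001]
wrist_force: [0.6, 0.3, 0.2]
opening: 0.996
grasp_force: 0.0
```

```bash
python3 - <<'E'
from h import *
camera("top")
C=cam("wrist");im=camera("wrist");cv2.imwrite("pics/w8.png",im)
plan([(.572,-.19,.2,0),(.5625,-.29,.2,0)])
print([proj(C,(.587,.0343,z)) for z in (.003,.017)])
E
```

```text
at [0.5888 0.033  0.2083] phi -0.5 t 23.88
(0.572, -0.19, 0.2, 0) dp [-0.893, -0.059, 0.033] turn z -0.017 
(0.5625, -0.29, 0.2, 0) dp [-0.4, -0.038, 0.0] turn z 0.0 
[array([281.63239361, 179.85105421]), array([281.58435256, 182.89498053])]
```

View pics/w8.png

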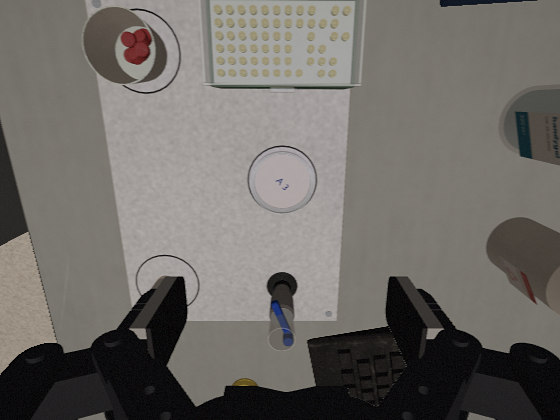

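The large dish is centred in its ring (282,180), and the cup's foot sits in the left ring. The vial is behind the finger here; I check it on the way to the small dish.

>>> arm_command(dp=[[-0.893,-0.059,0.033],[-0.893,-0.059,0.033],[-0.893,-0.059,0.033],[-0.893,-0.059,0.033],[-0.893,-0.059,0.033]], turn=[[0,0,-0.015],[0,0,-0.015],[0,0,-0.015],[0,0,-0.015],[0,0,-0.015]], jaw=[1,1,1,1,1])

```text
time_s: 24.5
eef_pos: [0.568, -0.1924, 0.1931]
eef_rot: [-0.001, 0.709, 0.705, -0.0]
wrist_force: [0.7, 0.0, -0.5]
opening: 0.998
grasp_force: 0.0
```

>>> arm_command(dp=[[-0.2,-0.03,0],[-0.4,-0.045,0.05],[-0.4,-0.045,0.05],[-0.4,-0.045,0.05]], turn=[[0,0,0],[0,0,0],[0,0,0],[0,0,0]], jaw=[1,1,1,1])

```text
time_s: 25.0
eef_pos: [0.5576, -0.2883, 0.1812]
eef_rot: [-0.001, 0.707, 0.707, 0.0]
wrist_force: [-1.1, 0.6, -0.6]
opening: 1.001
grasp_force: 0.0
```

```bash
python3 - <<'E'
from h import *
camera("top")
C=cam("wrist");im=camera("wrist");cv2.imwrite("pics/w9.png",im)
it=camera("top")
plan([])
print(proj(C,(.5635,-.319,.012)))
T=cam("top");print("vial expected top px",proj(T,(.4535,-.084,.055)))
a=cv2.resize(it[130:250,200:360],(640,480),interpolation=cv2.INTER_CUBIC)
cv2.imwrite("pics/t9.png",a)
E
```

```text
at [ 0.5581 -0.2881  0.1822] phi 0.05 t 25.15
[291.33152398 221.85801785]
vial expected top px [327.4185971  217.53464051]
```

View pics/w9.png

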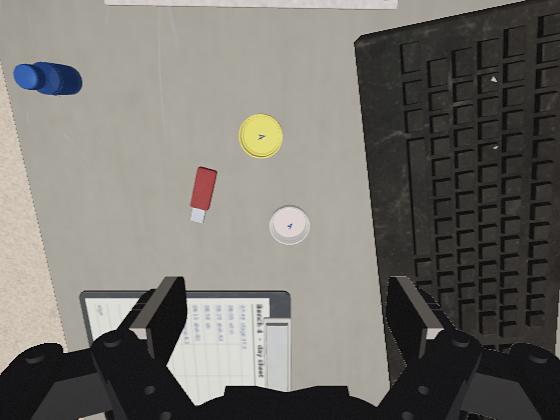

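The small clear dish is centred at (289.5,225) with free space all round. Picking it up.

```bash
python3 - <<'E'
from h import *
C=cam("wrist")
X=ray(C,289.5,225,.013);print(X,ray(C,310,225,.013)[0]-ray(C,270,225,.013)[0])
plan([(X[0]-.0015,X[1],.03,0)])
E
```

```text
[ 0.56218005 -0.32231095  0.013     ] 0.038428540842416425
at [ 0.5581 -0.2881  0.1822] phi 0.05 t 25.15
(np.float64(0.5606800533767804), np.float64(-0.3223109469515387), 0.03, 0) dp [-0.137, 0.01, 0.609] turn z 0.002
```

View pics/t9.png

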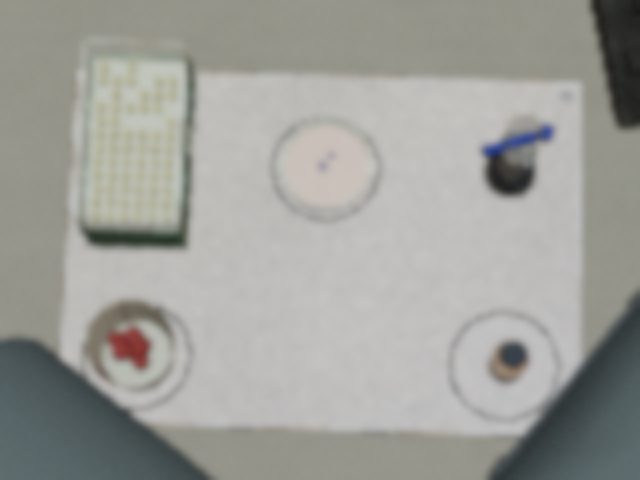

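The top view confirms the vial, cup and large dish each stand in their rings. I have now used all 14 pictures, so the rest is by numbers.

>>> arm_command(dp=[[-0.137,0.01,0.2],[-0.137,0.01,0.4],[-0.137,0.01,0.55],[-0.137,0.01,0.61],[-0.137,0.01,0.61]], turn=[[0,0,0],[0,0,0],[0,0,0],[0,0,0],[0,0,0]], jaw=[0.75,0.75,0.75,0.75,0.75])

```text
time_s: 25.78
eef_pos: [0.5602, -0.3231, 0.0292]
eef_rot: [-0.001, 0.707, 0.707, -0.0]
wrist_force: [0.2, 0.6, 0.1]
opening: 0.747
grasp_force: 0.0
```

>>> arm_command(dp=[[0,0,0.04],[0,0,0.08],[0,0,0.11],[0,0,0.114],[0,0,0.114]], turn=[[0,0,0],[0,0,0],[0,0,0],[0,0,0],[0,0,0]], jaw=[0.75,0.75,0.7,0.65,0.6])

```text
time_s: 26.4
eef_pos: [0.5601, -0.3241, 0.001]
eef_rot: [0.0, 0.708, 0.707, -0.0]
wrist_force: [-0.5, 0.4, 0.4]
opening: 0.599
grasp_force: 0.0
```

>>> arm_command(dp=[[0.006,0.001,0],[0.006,0.001,0],[0.006,0.001,0],[0.006,0.001,0],[0.006,0.001,0]], turn=[[0,0,0],[0,0,0],[0,0,0],[0,0,0],[0,0,0]], jaw=[0.55,0.5,0.45,0.4,0.3])

```text
time_s: 27.02
eef_pos: [0.5607, -0.3228, 0.0016]
eef_rot: [0.0, 0.708, 0.707, 0.0]
wrist_force: [-0.4, 0.8, 4.1]
opening: 0.371
grasp_force: 59.7
```

>>> arm_command(dp=[[0,0,0],[0,0,0],[0,0,0]], turn=[[0,0,0],[0,0,0],[0,0,0]], jaw=[0.2,0.15,0.15])

```text
time_s: 27.4
eef_pos: [0.5607, -0.3228, 0.0016]
eef_rot: [0.0, 0.707, 0.707, 0.0]
wrist_force: [-0.6, 0.8, 5.6]
opening: 0.37
grasp_force: 59.8
```

>>> arm_command(dp=[[0,0,-0.05],[0,0,-0.2],[0,0,-0.4],[0,0,-0.6],[0,0,-0.6]], turn=[[0,0,0],[0,0,0],[0,0,0],[0,0,0],[0,0,0]], jaw=[0.15,0.15,0.15,0.15,0.15])

```text
time_s: 28.02
eef_pos: [0.563, -0.3247, 0.1573]
eef_rot: [0.005, 0.707, 0.707, 0.0]
wrist_force: [-0.0, -0.7, -0.5]
opening: 0.369
grasp_force: 59.6
```

```bash
python3 - <<'E'
from h import *
camera("top");
C=cam("wrist");im=camera("wrist");cv2.imwrite("pics/w10.png",im)
o=get_obs();p=o["eef_pos"];print(o["opening"],o["grasp_force"],p,proj(C,p+[0,0,.012]))
# pinkish paper disc of the dish, between fingers
h=cv2.cvtColor(im,cv2.COLOR_BGR2HSV)
g=im.astype(int); m=(g[...,2]>150)&(g[...,2]-g[...,1]>5)
for st,c in blobs(m,400): print(st,c.round(1),im[int(c[1]),int(c[0])],(ray(C,*c,p[2]+.012)-p).round(4))
plan([(.5857,-.1,.15,-.5),(.5857,.0334,.15,-.5)])
E
```

```text
0.36976227091310615 59.54822688130662 [ 0.56038937 -0.32262246  0.15168944] [281.51854558 288.26807348]
[225, 65, 52, 53, 2147] [250.5  91.1] [146 149 154] [-0.011   0.0813  0.012 ]
[172, 129, 28, 51, 1001] [185.4 154.2] [ 80  79 170] [-0.0367  0.0584  0.012 ]
[0, 189, 53, 231, 6245] [ 17.1 331.4] [190 204 214] [-0.1206 -0.022   0.012 ]
[252, 249, 69, 64, 3347] [285.9 280.7] [201 205 218] [0.0019 0.0037 0.012 ]
at [ 0.5604 -0.3226  0.1517] phi -0.06 t 28.12
(0.5857, -0.1, 0.15, -0.5) dp [0.891, 0.1, 0.007] turn z 0.015 
(0.5857, 0.0334, 0.15, -0.5) dp [0.534, -0.005, 0.0] turn z -0.0
```

>>> arm_command(dp=[[0.2,0.02,0],[0.4,0.05,0],[0.62,0.08,0],[0.82,0.1,0],[0.891,0.1,0]], turn=[[0,0,0.015],[0,0,0.015],[0,0,0.015],[0,0,0.015],[0,0,0.015]], jaw=[0.15,0.15,0.15,0.15,0.15])

```text
time_s: 28.75
eef_pos: [0.5842, -0.0965, 0.1488]
eef_rot: [-0.002, 0.709, 0.705, -0.001]
wrist_force: [-0.2, -0.9, 0.4]
opening: 0.372
grasp_force: 59.6
```

>>> arm_command(dp=[[0.2,0,0],[0.4,0,0],[0.52,0,0],[0.534,0,0],[0.534,0,0]], turn=[[0,0,0],[0,0,0],[0,0,0],[0,0,0],[0,0,0]], jaw=[0.15,0.15,0.15,0.15,0.15])

```text
time_s: 29.38
eef_pos: [0.5864, 0.0329, 0.1501]
eef_rot: [-0.0, 0.71, 0.704, -0.001]
wrist_force: [-0.3, 0.2, 0.3]
opening: 0.372
grasp_force: 59.5
```

```bash
python3 - <<'E'
from h import *
camera("top");it=camera("top");cv2.imwrite("pics/t11.png",it)
C=cam("wrist");im=camera("wrist");cv2.imwrite("pics/w11.png",im)
o=get_obs();p=o["eef_pos"];print(o["opening"],p)
g=im.astype(int)
for k in (5,9):
  for st,c in blobs((g[...,2]>150)&(g[...,2]-g[...,1]>k),400): print("w",k,st,c.round(1),"held",(ray(C,*c,p[2]+.012)-p).round(4)[:2],"lying",ray(C,*c,.015).round(4)[:2])
print("expect lying",proj(C,(.587,.0345,.015)))
try: print("ring M",ring(C,im,(.587,.0345),thr=15))
except Exception as e: print(e)
E
```

```text
0.3707550376672834 [0.58674653 0.03226373 0.15067506]
w 5 [253, 164, 66, 64, 3192] [285.5 195.4] held [0.001  0.0436] lying [0.5868 0.0364]
w 5 [252, 253, 69, 57, 3055] [285.8 281.1] held [0.0008 0.0059] lying [ 0.5864 -0.0438]
w 5 [0, 293, 32, 127, 1292] [ 11.1 363.7] held [-0.1272 -0.0361] lying [ 0.3142 -0.1331]
w 9 [257, 188, 61, 40, 706] [292.4 212. ] held [0.0036 0.0367] lying [0.5925 0.0218]
w 9 [253, 258, 67, 52, 2764] [285.8 283.2] held [0.0007 0.0049] lying [ 0.5863 -0.046 ]
w 9 [0, 306, 32, 98, 856] [ 11.2 360.8] held [-0.1268 -0.0345] lying [ 0.3151 -0.1296]
expect lying [285.72451251 197.55246774]
ring M (array([0.58674064, 0.03402392]), np.float64(0.0351050408170319), 152)
```

```bash
python3 - <<'E'
from h import *
plan([(.5857,.0325,.027,-.5),(.5857,.0325,.0170,-.5)])
E
```

```text
at [0.5867 0.0323 0.1507] phi -0.61 t 29.52
(0.5857, 0.0325, 0.027, -0.5) dp [0.001, -0.004, 0.495] turn z -0.004 
(0.5857, 0.0325, 0.017, -0.5) dp [0.0, 0.0, 0.04] turn z -0.0
```

>>> arm_command(dp=[[0.001,-0.004,0.15],[0.001,-0.004,0.3],[0.001,-0.004,0.42],[0.001,-0.004,0.48],[0.001,-0.004,0.49]], turn=[[0,0,0],[0,0,0],[0,0,0],[0,0,0],[0,0,0]], jaw=[0.15,0.15,0.15,0.15,0.15])

```text
time_s: 30.15
eef_pos: [0.5853, 0.0333, 0.0278]
eef_rot: [-0.001, 0.711, 0.704, -0.0]
wrist_force: [0.7, -0.3, -1.1]
opening: 0.369
grasp_force: 59.6
```

>>> arm_command(dp=[[0,0,0],[0,0,0]], turn=[[0,0,0],[0,0,0]], jaw=[0.15,0.15])

```text
time_s: 30.4
eef_pos: [0.5869, 0.0337, 0.0299]
eef_rot: [0.001, 0.71, 0.704, 0.001]
wrist_force: [0.0, 0.8, 0.0]
opening: 0.372
grasp_force: 59.6
```

>>> arm_command(dp=[[-0.003,-0.004,0.02],[-0.003,-0.004,0.035],[-0.003,-0.004,0.045],[-0.003,-0.004,0.045],[-0.003,-0.004,0.045]], turn=[[0,0,0],[0,0,0],[0,0,0],[0,0,0],[0,0,0]], jaw=[0.15,0.15,0.15,0.15,0.15])

```text
time_s: 31.02
eef_pos: [0.5848, 0.0332, 0.0172]
eef_rot: [-0.0, 0.71, 0.704, -0.0]
wrist_force: [0.7, 0.2, 0.0]
opening: 0.374
grasp_force: 59.5
```

>>> arm_command(dp=[[-0.002,0.003,0.003],[-0.002,0.003,0.004],[-0.002,0.003,0.004],[-0.002,0.003,0.004]], turn=[[0,0,0],[0,0,0],[0,0,0],[0,0,0]], jaw=[0.15,0.15,0.15,0.15])

```text
time_s: 31.52
eef_pos: [0.5856, 0.0327, 0.0165]
eef_rot: [0.0, 0.71, 0.704, 0.0]
wrist_force: [-3.1, 0.7, 5.2]
opening: 0.371
grasp_force: 60.1
```

>>> arm_command(dp=[[0,0,0],[0,0,0],[0,0,0],[0,0,0],[0,0,0]], turn=[[0,0,0],[0,0,0],[0,0,0],[0,0,0],[0,0,0]], jaw=[0.45,0.55,0.65,0.7,0.7])

```text
time_s: 32.15
eef_pos: [0.5855, 0.0327, 0.0162]
eef_rot: [0.0, 0.71, 0.704, -0.0]
wrist_force: [0.1, 0.5, 0.1]
opening: 0.7
grasp_force: 0.0
```

>>> arm_command(dp=[[0,0,-0.1],[0,0,-0.25],[0,0,-0.45],[0,0,-0.65],[0,0,-0.8]], turn=[[0,0,0],[0,0,0],[0,0,0],[0,0,0],[0,0,0]], jaw=[0.7,0.7,0.7,0.7,0.9])

```text
time_s: 32.78
eef_pos: [0.586, 0.0326, 0.2189]
eef_rot: [0.001, 0.71, 0.704, 0.001]
wrist_force: [1.0, 0.9, -0.4]
opening: 0.888
grasp_force: 0.0
```

```bash
python3 - <<'E'
from h import *
for _ in range(4): it=camera("top")
C=cam("wrist");im=camera("wrist");cv2.imwrite("pics/w12.png",im);print(get_obs()["eef_pos"])
g=cv2.GaussianBlur(cv2.cvtColor(im,cv2.COLOR_BGR2GRAY),(3,3),0)
def edgefit(X,z,r,dr=.005):
    X=np.array(X)
    for it in range(3):
        rs=np.arange(r-dr,r+dr,.0004);P=[]
        for a in np.linspace(0,2*np.pi,180,endpoint=False):
            m=np.array([proj(C,[X[0]+q*np.cos(a),X[1]+q*np.sin(a),z]) for q in rs],np.float32)
            v=cv2.remap(g,m[:,0].reshape(1,-1),m[:,1].reshape(1,-1),cv2.INTER_LINEAR)[0].astype(float)
            gr=abs(np.gradient(v));i=gr.argmax();P.append(X+rs[i]*np.array([np.cos(a),np.sin(a)]))
        P=np.array(P)
        for _ in range(4):
            A=np.c_[2*P,np.ones(len(P))];s=np.linalg.lstsq(A,(P**2).sum(1),rcond=None)[0];R=np.sqrt(s[2]+s[:2]@s[:2])
            d=abs(np.hypot(*(P-s[:2]).T)-R);P=P[d<=max(np.percentile(d,85),.0005)]
        X=s[:2]
    return X.round(4),R.round(4),len(P)
print("ring",ring(C,im,(.587,.0343),thr=15))
print("large",edgefit((.587,.0335),.017,.032,.003))
for z in(.027,.029):print("small",edgefit((.587,.0335),z,.0195,.004))
print("ringR",[proj(C,(.455,-.084,z)).round() for z in(.003,.058)])
E
```

```text
[0.58497715 0.03276141 0.2154271 ]
ring (array([0.58636087, 0.03431308]), np.float64(0.03512812368034292), 153)
large (array([0.5871, 0.0363]), np.float64(0.0336), 109)
small (array([0.5854, 0.0309]), np.float64(0.0199), 93)
small (array([0.5862, 0.032 ]), np.float64(0.0203), 93)
ringR [array([173., 280.]), array([156., 306.])]
```

```bash
python3 - <<'E'
from h import *
im=cv2.imread("pics/w12.png");C=cam("wrist")
c=proj(C,(.5864,.0343,.003)).round().astype(int);print(c,"row/col per mm",proj(C,(.5874,.0353,.003))-proj(C,(.5864,.0343,.003)))
g=cv2.cvtColor(im,cv2.COLOR_BGR2GRAY)
print("col",c[1]-42,g[c[1]-42:c[1]+43,c[0]-4:c[0]-1].mean(1).astype(int).tolist())
print("row",c[0]-42,g[c[1]+3:c[1]+6,c[0]-42:c[0]+43].mean(0).astype(int).tolist())
for z,y in((.017,.0343),(.031,.0343)): print(z,proj(C,(.5864,y,z)))
E
```

```text
[287 179] row/col per mm [ 0.94808012 -0.94415847]
col 137 [160, 161, 160, 158, 158, 162, 166, 100, 33, 168, 166, 164, 159, 128, 161, 165, 161, 171, 170, 170, 170, 170, 170, 170, 170, 170, 171, 167, 152, 164, 169, 172, 173, 173, 173, 172, 173, 173, 174, 174, 159, 152, 161, 155, 163, 166, 167, 132, 100, 157, 161, 152, 174, 173, 173, 173, 173, 173, 173, 173, 174, 161, 164, 163, 164, 158, 172, 170, 168, 144, 151, 146, 148, 109, 162, 165, 160, 159, 160, 163, 164, 163, 163, 163, 163]
row 245 [159, 158, 158, 159, 160, 161, 158, 118, 91, 154, 169, 163, 164, 156, 161, 172, 170, 170, 170, 169, 169, 170, 171, 170, 169, 171, 174, 173, 173, 174, 173, 173, 173, 174, 173, 173, 173, 171, 163, 157, 144, 127, 123, 156, 174, 167, 161, 168, 174, 173, 173, 173, 173, 173, 174, 172, 170, 171, 173, 171, 170, 170, 170, 169, 169, 171, 171, 165, 155, 161, 162, 161, 162, 110, 95, 149, 164, 165, 165, 163, 161, 160, 157, 156, 158]
0.017 [287.03367303 181.81707644]
0.031 [287.04115187 184.99843143]
```

The profiles show the large dish concentric with its ring and the small dish concentric on top, each within about 1 mm. One last numeric check of the vial and cup in the top camera, then hand in.

```bash
python3 - <<'E'
from h import *
T=cam("top");im=camera("top");t6=cv2.imread("pics/t6.png")
h=cv2.cvtColor(im,cv2.COLOR_BGR2HSV)
u,v=proj(T,(.4535,-.084,.055)).astype(int);s=im[v-10:v+10,u-10:u+10].max(2)
ys,xs=np.where(s<90);print("vial cap n",len(xs),ray(T,u-10+xs.mean(),v-10+ys.mean(),.058).round(3) if len(xs) else None)
u,v=proj(T,(.457,.1556,.01)).astype(int);s=h[v-14:v+14,u-14:u+14]
ys,xs=np.where((s[...,1]>110));print("red n",len(xs),ray(T,u-14+xs.mean(),v-14+ys.mean(),.012).round(3) if len(xs) else None)
o=get_obs();print(o["eef_pos"],o["grasp_force"],abs(o["dq"]).max(),o["time_s"])
print(hand_in())
E
```

```text
vial cap n 25 [ 0.451 -0.084  0.058]
red n 0 None
[0.5845457  0.03281209 0.21464701] 0.0 0.012598238106522672 33.075
the job is handed in; nothing more can be done
None
```

The board is set out and handed in at 33 s. The vial, cup and large dish stand in their rings, and the small dish is centred on the large one to about 1 mm. My last check found the vial in place, but it couldn't see the cup's red caps, so the cup's position rests on an earlier view after it was placed.

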